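# Tap a clock insert home in a sloping desk clock

## Robot

A 6-joint arm with a two-finger parallel gripper is mounted at the origin on the work surface. World frame = base frame: x ahead of the robot, y to its left, z up, the work surface at z = 0. Lengths are in m, angles in rad, forces in N, time in s.
With the tool pointing down it reaches from about 0.25 to 0.8 m from the base axis. Payload 8.5 kg.
Tool frame: the origin (TCP) lies on the centre line of the jaws, within the pads' length; the fingertips stand 17 mm ahead of it and the grasp point (between the pads) lies 2 mm behind it; z points along the fingers, y is the line along which they close (so a half turn about z gives the same grasp; the last joint's range is limited). The gripper opens to 85 mm and grips with 20 to 120 N. Pads are 22 mm wide; open, the fingers measure 114 mm over their backs; the gripper's body (76 mm by 85 mm) begins 54 mm behind the grasp point. The pads swing forward as they close: fully open they stand 13 mm farther back than shut.
Start: joints at [-1.247, 0.238, -0.013, 1.319, 0, 1.571], TCP at [0.167, -0.498, 0.248] pointing down, gripper open.
Joint ranges: [-2.66, 2.66], [-1.03, 1.9], [-1.14, 1.46], [-1.82, 2.27], [-1.45, 1.34], [-3.14, 3.14]. Speed limits (rad/s): [2.22, 2.22, 2.79, 3.14, 3.14, 3.14].

## Interface

Orientations are given as [roll, pitch, yaw] about the fixed x, y, z axes, in that order (R = Rz(yaw) Ry(pitch) Rx(roll)).
In Python, from rig import movep, move_linear, movej, set_gripper, sleep, ik, get_image, Unreachable, sign_off, read_time_s, read_joint_positions, read_joint_vel, read_effort, read_tcp_pos, read_tcp_rot, read_force, read_ft_torque, read_opening, read_gripper_force gives the robot as it stands. Calls block until the motion is done:
- movep(position, orientation): joint-space move of the TCP to a pose.
- move_linear(position, frame=None, speed=0.15): straight line of the TCP; frame=None keeps the orientation; speed is the mean speed in m/s.
- movej(angles): joint-space move.
- set_gripper(opening): finger opening in m; the grip force is fixed at half the most; returns when the fingers have stopped.
- sleep(seconds).
- ik(position, orientation): joint angles nearest the present ones, or None.
- get_image(name): name is "side" or "top" or "wrist"; returns a dict with "img" (420x560x3 uint8, red, green, blue), "mtx" (3x3 intrinsics, pixels), "k1" (the pictures are not rectified: a ray, as slopes to the right and down, at radius r is drawn at 1 + k1 r^2 times it, then the intrinsics apply), "rvec" (rotation vector, rad) and "tvec" (3), from world to camera coordinates, as OpenCV has them. Camera axes: x right, y down, z forward; pixel columns grow to the right and rows downward; lengths in m; the calibration is good to about 2 mm. A picture is of the moment at which its call begins. There is no depth.
A pose or a line that the arm cannot do raises Unreachable and nothing moves.
- sign_off(): hands the job in; it is judged then, once.
Readings, each from a call of its own:
- read_time_s(): time.
- read_joint_positions(): joint angles.
- read_joint_vel(): joint speeds.
- read_effort(): joint torques, N m.
- read_tcp_pos(): TCP position.
- read_tcp_rot(): TCP orientation.
- read_force(): force on the tool from outside, world axes, zero at the start.
- read_ft_torque(): the same for the moment, N m.
- read_opening(): finger opening in m.
- read_gripper_force(): force on a finger pad.
Only numpy, scipy, OpenCV 4.12 (cv2) and the standard library are available. Lean on these libraries where they do the work, as an engineer would, in place of code of your own. Each camera call takes 0.05 s, during which the arm holds its last target. There are 200 camera calls.

## Task

Finish the desk clock: take the tapping drift out of its block and, holding it square to the sloping face, tap the clock insert home with it, a little at a time on alternate sides of the brass bezel so that the insert goes in square and never cocks. Tap only with the drift and only on the bezel, never on the glass, and lightly; when the bezel lies flat on the wood all round, stand the drift back in its own hole. Leave everything else on the table where it is.

Things in the scene. Friction and masses are not known exactly. Their poses are not given: they have to be found in the camera images.
- clock_face: Mouth of the 60 mm bore in the sloping face of the fixed wooden desk clock. Origin: bore centre in the plane of the face, 70 mm above the table. z points square out of the face (32 deg from vertical, leaning towards the robot), x up the slope, y sideways along the face. The face board is 130 mm (up the slope) x 124 mm.
- insert: Round clock insert (brass bezel, white dial) standing partly in the bore. Origin: centre of the bezel's top; z out of the dial along its own axis, x towards its up-slope rim. Bezel: ring 68 mm outside, 56 mm inside, 5 mm thick. Fully home the bezel's top is 5 mm above the face; at the start its middle stands 7 to 9 mm higher than that, slightly crooked. More than 3 deg from square is cocked.
- glass: The dial under its glass, 56 mm across, inside the bezel and 3.3 mm below the bezel's top; fixed to the insert. Origin as for the insert.
- rim_up (a point): Up-slope (far) side of the bezel: point on its top surface 31 mm from its centre, half-way across the 6 mm wide ring; moves with the insert; a place to tap. Home, it is 5 mm above the face. A rubber band holds the insert by friction: it stays where it is left.
- rim_down (a point): The same on the down-slope (near, low) side. A push of about 8 N on one side of the bezel sinks that side while the opposite side stays as the pivot, by 4.5 mm at most (4.3 deg, too much at once); at about 16 N or more the two neighbouring sides sink as well. At home it stops firmly.
- rim_left (a point): The same on the left (+y of the face) side of the bezel.
- rim_right (a point): The same on the right (-y of the face) side of the bezel.
- drift_grip (a point): Middle of the handle of the drift, the loose tapping tool: round wooden handle 26 mm thick, 64 mm long; below it a white nylon nose 16 mm thick, 40 mm long, ended flat, and a short taper between; 112 mm long in all, about 70 g. The point is on its axis, 80 mm above the end of the nose, 32 mm below the top. z points from nose to top.
- drift_nose (a point): Centre of the flat end of the drift's nose (its lowest point as it stands in the block); on the axis, 80 mm from drift_grip. z points from nose to top.
- drift_hole (a point): Mouth of the drift's hole in the fixed wooden tool block, on the block's top 50 mm above the table: 20 mm wide, 35 mm deep, upright. The drift stands in it on its floor, thick handle from 13 mm above the mouth. The block is 64 x 190 mm; z up, y along its length: that way three short brushes stand in it, tops up to 135 mm above the table, 85 mm and more from the hole.
- drift: The drift itself; origin at the centre of the end of its nose (same as drift_nose), z from nose to top.
- coaster: Loose cork coaster, 92 mm across, 6 mm thick; origin at the centre of its underside. A bystander: leave it where it lies.
- stamp_a: Loose white rubber stamp block, 24x22x15 mm; origin at the centre of its underside. A bystander: leave it where it lies.
- stamp_b: Loose white rubber stamp block, 24x22x15 mm; origin at the centre of its underside. A bystander: leave it where it lies.
- ink_pad: Loose open ink pad in a white case, about 160x120x15 mm; origin at the centre of its underside. A bystander: leave it where it lies.
- palette: Loose white paint palette, 100x170x15 mm; origin at the centre of its underside. A bystander: leave it where it lies.
- paint_tube: Loose paint tube, about 120x34x16 mm, lying; origin at the centre of its underside. A bystander: leave it where it lies.
- pen: Loose pen, 130x10x10 mm, lying; origin at the centre of its underside. A bystander: leave it where it lies.
- cutter: Loose snap-blade cutter, 150x19x13 mm, lying; origin at the centre of its underside. A bystander: leave it where it lies.
Mind the look-alikes: they are no part of the job. Of the things that look like the drift, the larger one is meant. Of the things shaped like the part that bears drift_hole, the wooden one is meant.

How it is judged:
On the way, in this order (a step that is already met when the one before it is completed fails the run):
1. the drift is out of its block (height (world z) of drift_nose above 0.055 m), for 0.1 s.
2. the bezel is home all round (each of its four sides within 1.5 mm of the face) (z of each of rim_up, rim_down, rim_left, rim_right in the frame of clock_face below 0.0065 m), for 0.2 s.
At the end, for the whole second after the job is handed in: The bezel's four sides are each within 1.5 mm of lying on the clock's face, and the drift stands in its own hole in the block (nose within 6 mm of the hole's axis and of its floor, upright within 11 deg), let go and at rest (all of step 2 and horizontal distance between drift_nose and drift_hole below 0.006 m and height (world z) of drift_nose below 0.021 m and angle between drift_nose's own z axis and vertical below 0.2 rad and linear speed of drift below 0.02 m/s); the robot touches nothing.
It fails at once if the insert cocks: it leans more than 3 deg from the bore's axis (angle between the z axis of insert and the z axis of clock_face, either way round above 0.0525 rad).
It fails at once if the glass is pressed (over 1 N), or the gripper or arm presses the insert instead of the drift (over 1 N) (contact force between glass_c0 and anything else above 1 N or contact force between any of the fingers, the arm and insert above 1 N).
It fails at once if the insert is struck hard (over 45 N) (contact force between drift and insert above 45 N).
It fails at once if the drift presses on the insert while more than 11 deg from square to the face (contact force between drift and insert above 2 N and angle between the z axis of drift_nose and the z axis of clock_face, either way round above 0.2 rad).
It fails at once if a bystander is moved more than 30 mm (distance of any of coaster, stamp_a, stamp_b, ink_pad, palette, paint_tube, pen, cutter from where it was at the start of the episode above 0.03 m).
It also fails if it takes over 64 s, if anything falls off the work surface, if the arm or the gripper's body presses on something with over 40 N, if the wrist force passes 120 N, or if a joint passes its speed limit or range.

## Working session

There is one attempt and no reset: what is moved stays moved. The work goes in short steps, each a Python script; the robot and the scene stay as the last script left them, time stands still between calls to the robot, and variables do not carry over. Pictures are saved under pics/ and viewed, at most 10 in all, crops included, and the job is handed in when it is done.

```bash
mkdir -p pics; ls
python3 - <<'E'
from rig import *
import cv2, numpy as np
for n in("top","side"):
    d=get_image(n); cv2.imwrite(f"pics/{n}0.png",d["img"][:,:,::-1]); 
    R=cv2.Rodrigues(np.array(d["rvec"]))[0]; print(n,d["mtx"],d["k1"],-R.T@np.array(d["tvec"]),R[2])
print(read_time_s(),read_force())
E
```

```text
pics
top [[441.57010327   0.         284.09966387]
 [  0.         441.57010327 208.32946524]
 [  0.           0.           1.        ]] -0.07160833658517253 [0.45386311 0.01441693 1.40276232] [ 0.05171346 -0.00236339 -0.99865917]
side [[390.70429105   0.         287.92519348]
 [  0.         390.70429105 214.5635507 ]
 [  0.           0.           1.        ]] 0.018451669224763417 [ 0.29351904 -0.83960715  0.60227154] [ 0.22164392  0.83266897 -0.5074804 ]
0.1 [0.22010216 0.39669261 0.44354893]
```

View pics/top0.png

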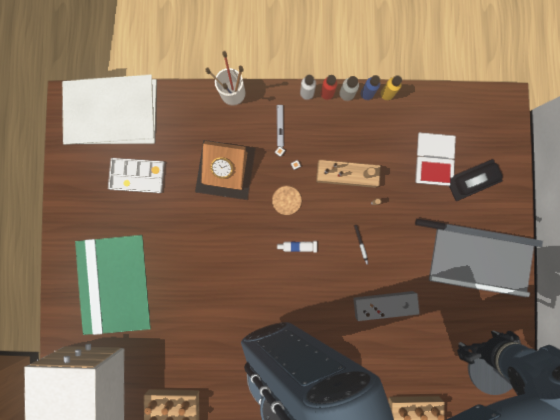

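View pics/side0.png

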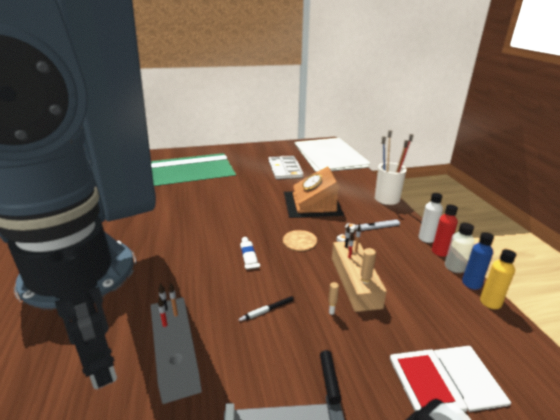

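Top view: the clock is at (222,168) and the grey look-alike block at (387,306). The wooden block is at (348,172) with the large drift standing at (371,172). A small look-alike drift lies or stands outside it at (377,202). The larger one, in the wooden block, fits the description. Next I'll write the helpers, get rough positions and take a confirming crop.

```bash
cat > h.py <<'E'
from rig import *
import cv2, numpy as np
from scipy.spatial.transform import Rotation as Ro
def shot(n,name=None):
    d=get_image(n)
    if name: cv2.imwrite(f"pics/{name}.png",d["img"][:,:,::-1])
    return d
def ray(d,uv):
    K=np.array(d["mtx"]); p=(np.array(uv,float)-K[:2,2])/np.array([K[0,0],K[1,1]]); rd=np.hypot(*p); r=rd
    for _ in range(20): r=rd/(1+d["k1"]*r*r)
    s=p*(r/rd if rd>0 else 1)
    R=cv2.Rodrigues(np.array(d["rvec"]))[0]
    v=R.T@np.array([*s,1]); return -R.T@np.array(d["tvec"]).ravel(), v/np.linalg.norm(v)
def onz(d,uv,z):
    c,v=ray(d,uv); return c+v*(z-c[2])/v[2]
def proj(d,P):
    R=cv2.Rodrigues(np.array(d["rvec"]))[0]; q=R@np.array(P)+np.array(d["tvec"]).ravel(); s=q[:2]/q[2]
    s=s*(1+d["k1"]*(s@s)); K=np.array(d["mtx"]); return s*[K[0,0],K[1,1]]+K[:2,2]
def tri(obs):
    A=np.zeros((3,3));b=np.zeros(3)
    for d,uv in obs:
        c,v=ray(d,uv);M=np.eye(3)-np.outer(v,v);A+=M;b+=M@c
    return np.linalg.solve(A,b)
E
python3 - <<'E'
from h import *
t=shot("top");s=shot("side")
print("drift top",onz(t,(371,172),.127), tri([(t,(371,172)),(s,(368,252))]))
print("dial",onz(t,(222,168),.078),tri([(t,(222,168)),(s,(313,183))]))
for uv in [(319,161),(380,165),(379,186),(317,179)]: print("blk",onz(t,uv,.05))
for uv in [(206,142),(250,147),(243,190),(203,185)]: print("clk",onz(t,uv,.07))
a=cv2.resize(t["img"][110:230,180:400],None,fx=3,fy=3,interpolation=2)[:,:,::-1]
b=cv2.resize(s["img"][160:330,270:400],None,fx=2,fy=2,interpolation=2)[:,:,::-1]
c=np.zeros((360,260,3),np.uint8); c[:340]=b
cv2.imwrite("pics/crop1.png",np.hstack([a,c])[:, -800:])
E
```

```text
drift top [ 0.62712642 -0.24159749  0.127     ] [ 0.6270537  -0.24183333  0.12515059]
dial [0.64374124 0.19955198 0.078     ] [0.64649599 0.19977947 0.07254806]
blk [ 0.67079482 -0.09598457  0.05      ]
blk [ 0.65961357 -0.28529708  0.05      ]
blk [ 0.59424238 -0.28157171  0.05      ]
blk [ 0.61484011 -0.08976852  0.05      ]
clk [0.72484497 0.25083351 0.07      ]
clk [0.70967491 0.11602791 0.07      ]
clk [0.57795268 0.13604249 0.07      ]
clk [0.59275278 0.25787181 0.07      ]
```

View pics/crop1.png

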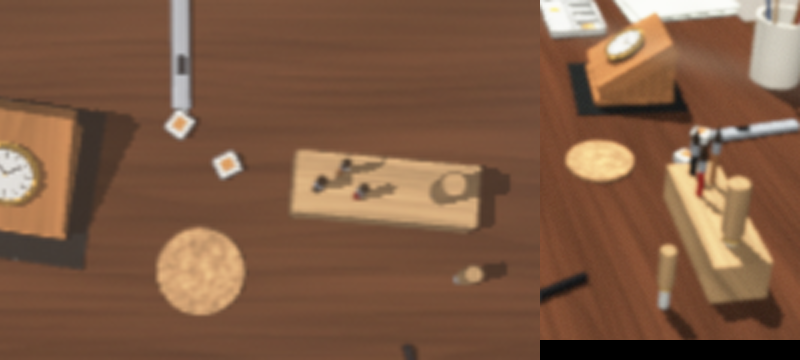

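The crop confirms it: the large drift is in the wooden block. The small one stands loose on the table in front, and I'll ignore it. Next come IK checks and closer wrist-camera views.

```bash
cat >> h.py <<'E'
def ori(jaw, yaw=0, tilt=0):  # jaw: tool yaw when pointing down; tilt about face y
    return (Ro.from_euler('z',yaw)*Ro.from_euler('y',-tilt)*Ro.from_euler('z',jaw)*Ro.from_euler('x',np.pi)).as_euler('xyz')
E
python3 - <<'E'
from h import *
print(read_tcp_rot())
for j in (0,90,-90,180):
    r=np.radians; y=r(-6.5)
    n=Ro.from_euler('z',y).apply(Ro.from_euler('y',-r(32)).apply([0,0,1]))
    f=lambda q:None if q is None else np.round(q,2)
    print(j,f(ik([.627,-.242,.095],ori(r(j),r(-3)))),f(ik(np.array([.645,.2,.08])+n*.08,ori(r(j),y,r(32)))))
movep([.60,-.242,.32],ori(np.pi/2,np.radians(-3)))
shot("wrist","w1"); d=get_image("wrist"); R=cv2.Rodrigues(np.array(d["rvec"]))[0]
print(-R.T@np.array(d["tvec"]).ravel(),R, d["mtx"][0],read_time_s(),read_joint_positions())
print(proj(d,[.627,-.242,.127]))
E
```

```text
[-3.14067469e+00  4.05603048e-05  3.23794638e-01]
0 [-0.37  0.57  0.1   1.11  0.    2.83] [ 0.46  0.21 -0.5   0.38 -0.29 -2.64]
90 [-0.37  0.57  0.1   1.11  0.    1.25] [ 0.46  0.21 -0.5   0.38 -0.29  2.07]
-90 [-0.37  0.57  0.1   1.11  0.   -1.89] [ 0.46  0.21 -0.5   0.38 -0.29 -1.07]
180 [-0.37  0.57  0.1   1.11  0.   -0.32] [ 0.46  0.21 -0.5   0.38 -0.29  0.5 ]
[ 0.60219139 -0.1765641   0.44493876] [[ 0.99852979 -0.05418804 -0.00138491]
 [-0.05196609 -0.96422865  0.25992814]
 [-0.01542036 -0.25947402 -0.96562697]] [296.02361687   0.         278.60522714] 2.1417 [-3.85171109e-01  4.55363317e-01  4.92071201e-01  1.60747849e+00
 -1.27303469e-04  1.23986494e+00]
[304.90033085 189.47583893]
```

View pics/w1.png

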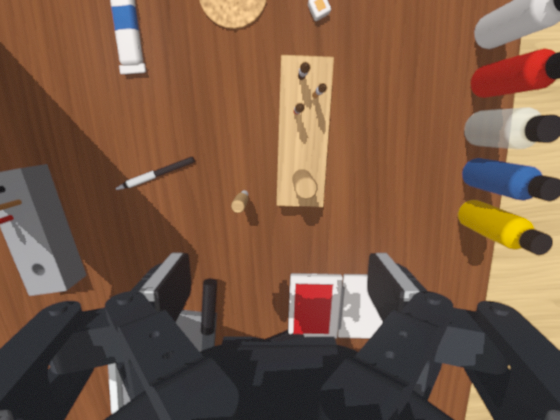

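Wrist view: the wooden block spans (280–332, 56–207) with the drift top at about (305,184). The small look-alike is at (241,200) and the grey block at far left. Next, a view of the clock square to its face.

Run:
```python
from h import *
import pickle
r=np.radians; y=r(-6.5)
d1=shot("wrist")
n=Ro.from_euler('z',y).apply(Ro.from_euler('y',-r(32)).apply([0,0,1]))
movep(np.array([.645,.17,.08])+n*.2,ori(np.pi/2,y,r(32)))
d2=shot("wrist"); print(read_time_s(),proj(d2,[.645,.2,.08]))
pickle.dump((d1,d2,get_image("top")),open("d.pkl","wb"))
a=cv2.resize(d1["img"][140:220,260:350],None,fx=4,fy=4,interpolation=2)
b=cv2.resize(d2["img"],None,fx=.8,fy=.8,interpolation=cv2.INTER_AREA)
c=np.zeros((340,810,3),np.uint8); c[:320,:360]=a; c[:336,362:810]=b; c=c[:,:800]
cv2.imwrite("pics/w2.png",c[:,:,::-1])
```

```text
3.8417 [276.32744134 163.54611503]
```

View pics/w2.png

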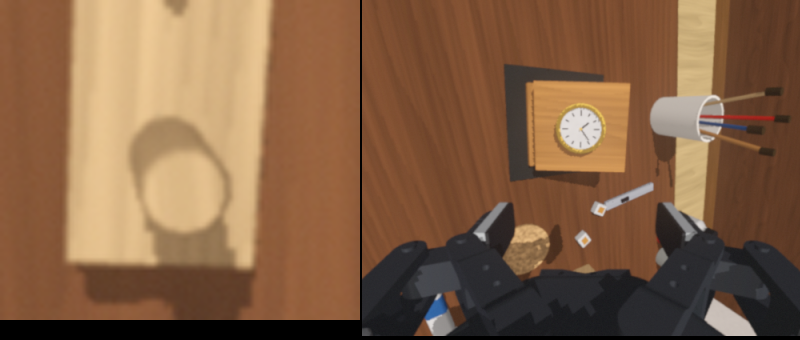

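Left crop: the drift top disc is centred at crop (185,190), so image (306,187). Right: the face board corners are at about (533–630, 80–172), with the dial centre at crop (580,129), so image (272,161). Now exact values by masks.

Run:
```python
from h import *
import pickle
d1,d2,t=pickle.load(open("d.pkl","rb")); r=np.radians
print("drift",onz(d1,(306.2,187.5),.127),tri([(d1,(306.2,187.5)),(t,(371.5,172))]))
for uv in [(278.5,205.5),(323.5,206.5),(333,56),(281,56)]: print("blk",onz(d1,uv,.05))
im=d2["img"]; hsv=cv2.cvtColor(im,cv2.COLOR_RGB2HSV)
roi=np.zeros(im.shape[:2],np.uint8); roi[80:240,185:350]=1
wh=((hsv[...,1]<70)&(hsv[...,2]>140)&(roi>0)).astype(np.uint8)
wh=cv2.morphologyEx(wh,cv2.MORPH_CLOSE,np.ones((7,7)))
c=max(cv2.findContours(wh,0,1)[0],key=cv2.contourArea); h=cv2.convexHull(c); e=cv2.fitEllipse(h); print("dial",e)
print("gold px",hsv[int(e[0][1]),int(e[0][0])+30], "board",hsv[115,225],hsv[200,225],"step",hsv[160,208])
bd=((hsv[...,0]<20)&(hsv[...,1]>120)&(hsv[...,2]>150)&(roi>0)).astype(np.uint8)
bd=cv2.morphologyEx(bd,cv2.MORPH_OPEN,np.ones((3,3)))
c=max(cv2.findContours(bd,0,1)[0],key=cv2.contourArea); ap=cv2.approxPolyDP(cv2.convexHull(c),4,True)[:,0]; print("board",ap.tolist(),cv2.contourArea(c))
# plane of face: through P0 with normal n; iterate dial centre at 5+8-3.3mm above the face
y=r(-6.5); n=Ro.from_euler('z',y).apply(Ro.from_euler('y',-r(32)).apply([0,0,1]))
# face centre O = dial - n*.0097, O.z=.07 -> dial plane z
D=onz(d2,e[0],.07+.0097*n[2]); O=D-.0097*n; print("O",O)
for uv in ap:
    q,v=ray(d2,uv); P=q+v*((O-q)@n)/(v@n); print(uv,Ro.from_euler('z',y).inv().apply(P-O)/[np.cos(r(32)),1,1],P)
```

```text
drift [ 0.62852259 -0.23987207  0.127     ] [ 0.63048459 -0.24635242  0.10263508]
blk [ 0.59601293 -0.27835955  0.05      ]
blk [ 0.65794997 -0.28312196  0.05      ]
blk [ 0.67297974 -0.09296261  0.05      ]
blk [ 0.60932785 -0.08971922  0.05      ]
dial ((273.0782165527344, 160.36270141601562), (51.606937408447266, 52.250675201416016), 132.74172973632812)
gold px [ 21 152 230] board [ 16 151 205] [ 15 150 199] step [ 15 152 184]
board [[206, 104], [335, 104], [328, 214], [218, 212], [210, 206]] 13701.5
O [0.64748074 0.20319814 0.07      ]
[206 104] [-0.07175629  0.05928974 -0.03802504] [0.59373091 0.26899549 0.03197496]
[335 104] [0.06639454 0.05906856 0.03518375] [0.71011131 0.25551301 0.10518375]
[328 214] [ 0.06385795 -0.06343505  0.03383956] [0.69410618 0.13404039 0.10383956]
[218 212] [-0.06505442 -0.06092317 -0.03447359] [0.5857694  0.14891194 0.03552641]
[210 206] [-0.07401847 -0.05365369 -0.03922381] [0.57903925 0.15699525 0.03077619]
```

Numbers are consistent: the board measures about 130 × 122 mm, the block 64 × 190, yaw is about −7.2° for the face and −4° for the block, and the hole lies on the block's centreline at x ≈ 0.629. Now I'll grasp.

Run:
```python
from h import *
r=np.radians
o=ori(np.pi/2,r(-4))
movep([.6287,-.2405,.20],o)
move_linear([.6287,-.2405,.093],speed=.12)
f0=np.array(read_force())
set_gripper(0.015)
print("open",read_opening(),read_gripper_force(),read_tcp_pos(),read_force()-f0,read_time_s())
move_linear([.6287,-.2405,.19],speed=.12)
s=shot("side"); print(read_force()-f0,read_opening(),read_tcp_pos(),read_time_s())
cv2.imwrite("pics/s1.png",cv2.resize(s["img"][130:330,250:450],None,fx=3,fy=3,interpolation=2)[:,:,::-1])
```

```text
open 0.025060768577600125 58.842282593250275 [ 0.62892408 -0.24059192  0.09337026] [ 0.82863184 -0.4855484   3.7840807 ] 7.1167
[ 0.0547596  -0.77488981 -0.74118603] 0.02465242656839865 [ 0.62822595 -0.24032524  0.18890297] 8.125
```

View pics/s1.png

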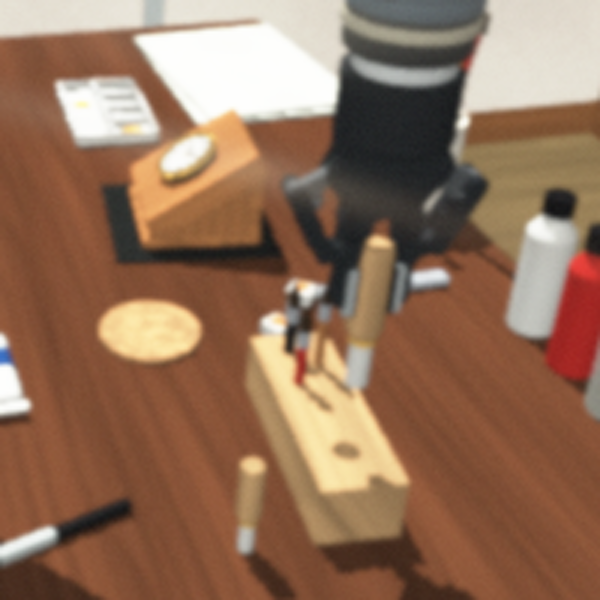

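The drift is in hand and clear. The nose end is at crop (358,385), the top at (380,240), and the empty hole at (347,450). I'll check its lean and the hole position against predictions.

Run:
```python
from h import *
s=shot("side"); t=np.array(read_tcp_pos()); 
g=t+[0,0,.002]
print("pred nose",proj(s,g-[0,0,.08]),"top",proj(s,g+[0,0,.032]),"seen (369.3,258.5),(376.7,211)")
print("hole",onz(s,(250+347/3,130+450/3),.05))
im=s["img"];hsv=cv2.cvtColor(im,cv2.COLOR_RGB2HSV)
m=np.zeros(im.shape[:2],np.uint8); m[205:262,358:388]=1
nose=((hsv[...,1]<50)&(hsv[...,2]>150)&(m>0)); nose[:240]=0; ys,xs=np.where(nose)
for y in range(242,262): 
    x=np.where(nose[y])[0]; print(y,x.min() if len(x) else '',x.max() if len(x) else '',end=' | ')
```

```text
pred nose [367.56191561 257.02594977] top [374.47996006 210.8979082 ] seen (369.3,258.5),(376.7,211)
hole [ 0.63070544 -0.24251006  0.05      ]
242   | 243   | 244   | 245   | 246 366 370 | 247 366 373 | 248 366 372 | 249 366 372 | 250 366 372 | 251 366 372 | 252 366 372 | 253 366 372 | 254 366 371 | 255 366 371 | 256 365 371 | 257 365 371 | 258 366 371 | 259   | 260   | 261   |
```

The drift hangs upright and calibration agrees within about 2 mm. On to the clock: I'll probe all four rims lightly.

```bash
cat >> h.py <<'E'
Y=np.radians(-7.2); T=np.radians(32)
RF=(Ro.from_euler('z',Y)*Ro.from_euler('y',-T)).as_matrix()  # face axes in columns
O=np.array([.647,.202,.070]); N=RF[:,2]; ORI=ori(np.pi/2,Y,T)
SIDE=dict(up=(1,0),down=(-1,0),left=(0,1),right=(0,-1)); RAD=.033
def W(s,z,rad=RAD):
    a,b=SIDE[s]; return O+RF@np.array([a*rad,b*rad,z])+N*.078
def nz(): return (np.array(read_tcp_pos())-N*.078-O)@N   # nose height above face, by encoders
def hover(s,z=.022): move_linear(W(s,z),speed=.2); return
def press(s,z0,zmin,flim,step=.0004,speed=.02):
    """from hover go to z0, then in small steps to zmin or until axial force flim; returns (contact z,end z,peak)"""
    sleep(.08); b=np.mean([read_force()@N for _ in range(3)])
    move_linear(W(s,z0),speed=.06)
    z=z0; c=None; pk=0; lg=[]
    while True:
        f=read_force()@N-b; pk=max(pk,f); lg.append((round(nz()*1e3,2),round(f,1)))
        if f>2 and c is None: c=nz()
        if f>flim or z<=zmin: break
        z-=step; move_linear(W(s,z),speed=speed)
    return c,nz(),pk,lg
E
python3 - <<'E'
from h import *
np.set_printoptions(precision=4,suppress=True)
move_linear([.6287,-.2405,.28],speed=.2)
movep(W("up",.07),ORI); sleep(.2); print(read_tcp_pos(),read_tcp_rot(),ORI,read_time_s(),[read_force()@N for _ in range(4)])
hover("up"); t0=read_time_s()
c,e,pk,lg=press("up",.018,.009,3); print(c,e,pk,lg,read_time_s()-t0)
hover("up")
s=shot("side"); cv2.imwrite("pics/s2.png",cv2.resize(s["img"][130:250,250:410],None,fx=4,fy=4,interpolation=2)[:,:,::-1])
E
```

```text
[0.5976 0.2076 0.213 ] [2.5832 0.0001 1.4439] [ 2.5831 -0.      1.4451] 10.6417 [np.float64(-0.7963890543974163), np.float64(-0.7963890543974163), np.float64(-0.7963890543974163), np.float64(-0.7963890543974163)]
0.012183166584263109 0.012183166584263109 4.215473550904918 [(np.float64(18.53), np.float64(0.3)), (np.float64(17.8), np.float64(1.2)), (np.float64(17.18), np.float64(0.4)), (np.float64(16.76), np.float64(0.8)), (np.float64(16.35), np.float64(0.7)), (np.float64(15.97), np.float64(0.3)), (np.float64(15.58), np.float64(0.6)), (np.float64(15.18), np.float64(0.1)), (np.float64(14.76), np.float64(0.3)), (np.float64(14.37), np.float64(0.2)), (np.float64(13.99), np.float64(-0.3)), (np.float64(13.59), np.float64(0.5)), (np.float64(13.16), np.float64(0.5)), (np.float64(12.79), np.float64(0.8)), (np.float64(12.44), np.float64(0.3)), (np.float64(12.18), np.float64(4.2))] 4.083399999999999
```

View pics/s2.png

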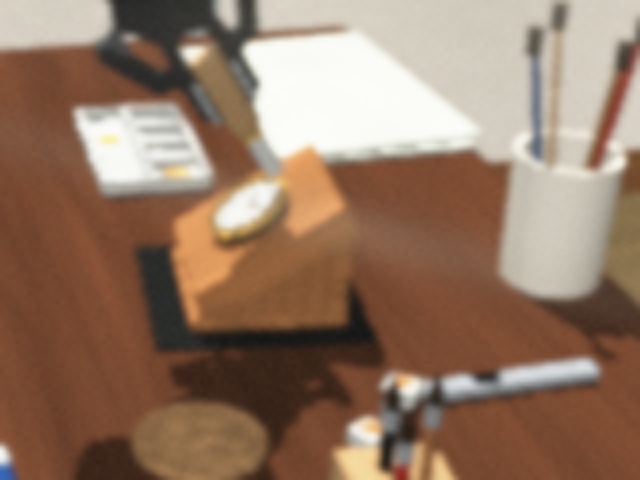

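The nose sits just outside the up-slope rim, square to the face, with contact at 12.2 mm. Stepping costs about 0.25 s a step, so I'll probe more coarsely and tap only where a side is high.

```bash
cat >> h.py <<'E'
B=-0.8
def F(): return read_force()@N-B
def probe(s,z0,step=.0005,th=2.):
    move_linear(W(s,z0),speed=.1); z=z0
    while F()<th and z>.002:
        z-=step; move_linear(W(s,z),speed=.03)
    return nz(),z,F()
def tap(s,z,lim=28):
    """one press to commanded nose height z, watching force afterwards"""
    move_linear(W(s,z),speed=.03); return nz(),F()
E
python3 - <<'E'
from h import *
hu=.0122; P=lambda *a:print([x if isinstance(x,str) else np.round(np.array(x)*1e3,2).tolist() for x in a])
hover("down",.019); c=probe("down",.0155); P("down",c); hd=c[0]
if hd>hu+.0006:
    t=tap("down",hu-.0008); P("tap",t); hd=t[0]
hover("down",.018)
m=(hu+hd)/2
hover("left",.018); c=probe("left",.0152); P("left",c); hl=c[0]
if hl>m+.0005:
    t=tap("left",m-.0008); P("tap",t); hl=t[0]
hover("left",.017); P("hover F/1000",F()); print(read_time_s())
E
```

```text
['down', [12.11, 12.0, 3219.82]]
['left', [11.87, 11.7, 4189.53]]
['hover F/1000', 426.98]
20.7833
```

The insert is nearly square already: up 12.2, down 12.1, left 11.9, right about 12.4 mm. One cycle of 2 mm first, to see how it behaves.

```bash
cat >> h.py <<'E'
def cycle(order,L,clear):
    for s in order:
        hover(s,clear); a=F(); move_linear(W(s,L+.0012),speed=.06); f1=F(); t=tap(s,L)
        print(s,"L%.1f"%(L*1e3),"pre %.1f mid %.1f | z %.2f F %.1f t %.1f"%(a,f1,t[0]*1e3,t[1],read_time_s()))
        move_linear(W(s,clear),speed=.1)
        if t[1]>32: return
E
python3 - <<'E'
from h import *
cycle(["right","left","up","down"],.0102,.0155)
E
```

```text
right L10.2 pre 0.1 mid 5.0 | z 10.38 F 7.5 t 21.8
left L10.2 pre 0.8 mid 1.7 | z 10.38 F 6.7 t 23.0
up L10.2 pre -0.8 mid -0.3 | z 10.28 F 4.3 t 24.1
down L10.2 pre 0.8 mid -0.1 | z 10.38 F 3.8 t 25.4
```

It is rigid and levels as expected, at about 7 N per tap. Continuing with alternating opposite pairs.

Run:
```python
from h import *
cycle(["up","down"],.0084,.0137)
cycle(["right","left"],.0066,.0120)
cycle(["up","down"],.0050,.0102)
```

```text
up L8.4 pre 0.8 mid 2.7 | z 8.48 F 6.7 t 26.6
down L8.4 pre -0.4 mid 3.8 | z 8.82 F 6.5 t 27.8
right L6.6 pre 0.2 mid 4.1 | z 6.66 F 6.0 t 29.0
left L6.6 pre 0.6 mid 2.4 | z 6.79 F 6.1 t 30.2
up L5.0 pre 0.7 mid 2.1 | z 5.15 F 6.0 t 31.3
down L5.0 pre 0.4 mid 4.5 | z 5.37 F 6.8 t 32.6
```

Run:
```python
from h import *
cycle(["right","left"],.0036,.0090)
cycle(["up","down"],.0024,.0080)
s=shot("side"); cv2.imwrite("pics/s3.png",cv2.resize(s["img"][150:230,270:370],None,fx=6,fy=6,interpolation=2)[:,:,::-1])
```

```text
right L3.6 pre -0.2 mid 4.7 | z 3.90 F 11.5 t 33.7
left L3.6 pre 0.5 mid 0.9 | z 3.87 F 8.5 t 34.9
up L2.4 pre 0.0 mid 5.4 | z 2.96 F 13.7 t 36.1
down L2.4 pre 0.5 mid 3.5 | z 2.93 F 9.8 t 37.3
```

View pics/s3.png

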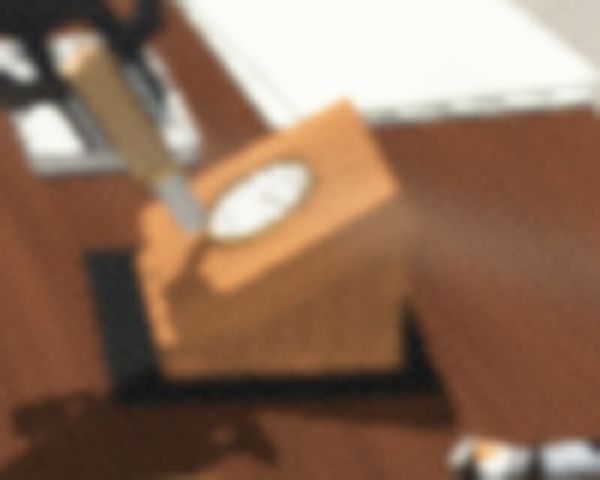

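The bezel now looks low against the face all round, and forces are rising. I'll confirm with firmer presses.

Run:
```python
from h import *
cycle(["right","left"],.0018,.0070)
cycle(["up","down"],.0014,.0070)
```

```text
right L1.8 pre 1.0 mid 9.7 | z 2.33 F 15.0 t 38.5
left L1.8 pre 0.6 mid 5.3 | z 2.29 F 12.9 t 39.7
up L1.4 pre -0.6 mid 12.0 | z 2.31 F 20.1 t 40.9
down L1.4 pre 0.5 mid 7.2 | z 1.97 F 13.0 t 42.1
```

To be certain, I'll compare the bezel top with the wood itself by lightly touching both with the nose, beyond the bezel at r = 50 mm.

Run:
```python
from h import *
for s in ("down","left"):
    hover(s,.007); a=probe(s,.0036,.0004,3.)
    move_linear(W(s,.007),speed=.2); move_linear(W(s,.007,.050),speed=.2)
    move_linear(W(s,-.001,.050),speed=.1); z=-.001
    while F()<3 and z>-.005: z-=.0004; move_linear(W(s,z,.050),speed=.03)
    print(s,np.array(a)*1e3,"wood",nz()*1e3,F(),read_time_s())
    move_linear(W(s,.007,.050),speed=.2)
```

```text
down [2.59094917e+00 2.40000000e+00 5.46465995e+03] wood -0.8178882911028055 6.10253005833079 44.3333
left [2.62838262e+00 2.40000000e+00 5.55277029e+03] wood -1.2537136055132068 6.329429797257286 47.0333
```

The bezel stands no more than 5 mm above the wood, having dropped about 9.5 mm, with the sides level within 0.3 mm, so it is home. Back to the block, checking the nose before insertion.

Run:
```python
from h import *
import pickle
o=ori(np.pi/2,np.radians(-4))
move_linear(W("left",.08,.05),speed=.3)
movep([.6287,-.2405,.24],o); move_linear([.6287,-.2405,.16],speed=.2)
w=shot("wrist"); s=shot("side"); t=np.array(read_tcp_pos()); print(t,read_time_s(),read_opening())
pickle.dump((w,s,t),open("d2.pkl","wb")); nz_=t-[0,0,.078]; g=t+[0,0,.002]
print("wrist pred nose",proj(w,nz_),"top",proj(w,g+[0,0,.032]),"hole",proj(w,[.6287,-.2405,.05]))
print("side pred nose",proj(s,nz_),"top",proj(s,g+[0,0,.032]))
a=cv2.resize(w["img"][120:320,200:360],None,fx=2.5,fy=2.5,interpolation=2)
b=cv2.resize(s["img"][190:300,330:410],None,fx=4.5,fy=4.5,interpolation=2)
c=np.zeros((500,800,3),np.uint8); c[:500,:400]=a; c[:495,402:762]=b
cv2.imwrite("pics/r1.png",c[:,:,::-1])
```

```text
[ 0.62972654 -0.24043424  0.16196332] 50.1667 0.024693406833399538
wrist pred nose [280.89410767 225.78751935] top [283.00452296 325.76405444] hole [279.38745842 212.97438362]
side pred nose [366.71320606 267.10754052] top [373.43618423 222.53103533]
```

View pics/r1.png

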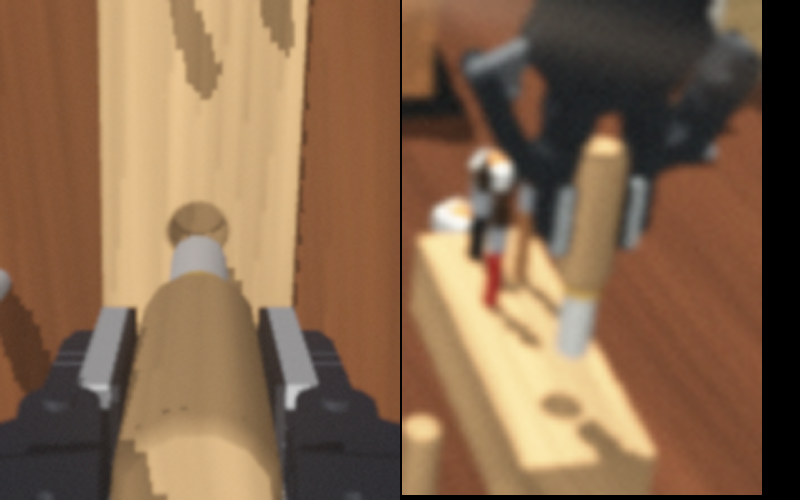

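Left: the hole mouth is at crop (198,230), image (279.2,212), against a prediction of (279.4,213). The nose end is at image (279.2,225.6), against (280.9,225.8). Right: the drift is upright. Everything lines up within about 1 mm, so I'll insert.

Run:
```python
from h import *
p=lambda z:[.6289,-.2403,z]
b=np.array(read_force())
for z in (.124,.112,.100,.0955):
    move_linear(p(z),speed=.08); f=np.array(read_force())-b; print(z,f,read_tcp_pos(),read_time_s())
    if np.linalg.norm(f)>15: break
```

```text
0.124 [ 0.17189311 -0.59841616  0.96152724] [ 0.62898536 -0.24037538  0.12415964] 50.7667
0.112 [0.12804055 1.41831681 1.03577943] [ 0.62862509 -0.24020766  0.11175562] 51.0667
0.1 [0.3564581  0.92482952 0.47515104] [ 0.62856109 -0.24019521  0.09962305] 51.3667
0.0955 [ 0.09698906 -0.12592628 -0.17991189] [ 0.62884389 -0.2402528   0.09538071] 51.6167
```

Run:
```python
from h import *
p=lambda z:[.6289,-.2403,z]
b=np.array(read_force())
for z in (.0945,.0935,.0925):
    move_linear(p(z),speed=.04); f=np.array(read_force())-b; print(z,f,read_time_s())
    if f[2]>3: break
set_gripper(.085); print(read_time_s(),read_opening())
move_linear(p(.22),speed=.2); sleep(.2)
s=shot("side"); w=shot("wrist"); print(read_time_s())
a=cv2.resize(w["img"],None,fx=.7,fy=.7,interpolation=cv2.INTER_AREA); b=cv2.resize(s["img"][150:310,270:420],None,fx=2.5,fy=2.5,interpolation=2)
c=np.zeros((400,800,3),np.uint8); c[:294,:392]=a; c[:400,400:775]=b; cv2.imwrite("pics/end.png",c[:,:,::-1])
```

```text
0.0945 [0.62788588 1.23018659 1.71761462] 51.8667
0.0935 [-0.03586863  0.82980606 -0.39056684] 52.1167
0.0925 [-1.19182006  0.74648809  6.18872282] 52.3667
52.9833 0.08483785666108946
54.075
```

View pics/end.png

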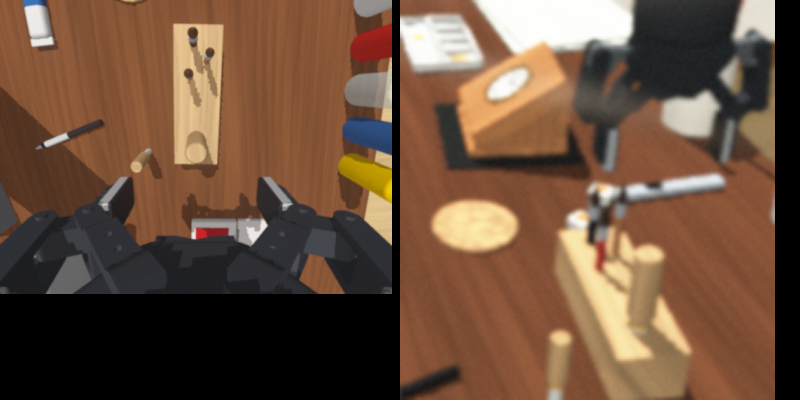

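The drift stands in its hole (side view, crop (645,290)) with its white nose buried, the bezel lies flat on the face, and the gripper is clear. Handing in.

```bash
python3 -c "
from rig import *
print(sign_off(),read_time_s())"
```

```text
the job is handed in; nothing more can be done
the job is handed in; nothing more can be done
```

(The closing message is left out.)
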